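Clear the kiln shelf and load the dry tile with a spatula

ROBOT

A 6-joint arm with a two-finger parallel gripper is mounted at the origin on the work surface. World frame = base frame: x ahead of the robot, y to its left, z up, the work surface at z = 0. Lengths are in mm, angles in rad, forces in N, time in s.
With the tool pointing down it reaches from about 350 to 975 mm from the base axis. Payload 7.1 kg.
Tool frame: the origin (TCP) lies on the front face of the gripper's body, between the roots of the fingers; the fingertips stand 80 mm ahead of it and the grasp point (between the pads) lies 61 mm ahead of it (env.tips_ahead is the distance from the TCP to the fingertips, in mm); z points along the fingers, y is the line along which they close (so a half turn about z gives the same grasp; the last joint's range is limited). The gripper opens to 88 mm and grips with 3 to 60 N. Pads are 20 mm wide; open, the fingers measure 115 mm over their backs; the gripper's body (75 mm by 178 mm) begins 61 mm behind the grasp point.
Start: joints at [-1.362, 0.423, 1.63, -0, 1.089, -0.019], TCP at [141.166, -608.833, 302.675] pointing down, gripper open.
Joint ranges: [-3, 3], [-0.9, 2.11], [0.09, 2.58], [-1.31, 4.45], [0.11, 2.69], [-2.54, 2.54]. Speed limits (rad/s): [2.39, 2.39, 3.01, 3.14, 3.14, 3.14].

INTERFACE

Orientations are given as a unit quaternion [x, y, z, w].
In Python, from station import env, set_gripper, viewer, workorder gives the robot as it stands. Calls block until the motion is done:
- env.reach(position, orientation): joint-space move of the TCP to a pose.
- env.move_l(position, rot=None, rate=150, f_stop=None): straight line of the TCP; rot=None keeps the orientation; rate is the mean speed in mm/s. With f_stop (N) it stops when the force on the tool has changed by that much, and returns True; else False.
- env.move_joints(angles): joint-space move.
- set_gripper(opening): finger opening in mm; the grip force is fixed at half the most; returns when the fingers have stopped.
- env.hold(seconds).
- env.ik(position, orientation): joint angles nearest the present ones, or None.
- env.read_state(): the state.
- viewer.camera(name): name is "scene" or "side" or "wrist"; returns the picture (384x512x3 uint8, blue, green, red); there is no depth.
- viewer.camera_params(name): a dict with "fx", "fy", "cx", "cy" (pixels), "dist" ([k1, k2, p1, p2, k3] as OpenCV has them; the pictures are not rectified), "pose" (4x4, takes a point from camera to world coordinates); the wrist camera has in their place "tool_from_camera" (4x4, takes a point from camera to tool coordinates, whose origin is the TCP and whose axes are the flange's). Camera axes: x right, y up, looking along -z (the intrinsics and any distortion apply to the point x, -y, -z); pixel columns grow to the right and rows downward; lengths in mm; the calibration is good to about 2 mm. A picture is of the moment at which its call begins: read the wrist's pose just before it. camera_params takes no time and is no camera call.
A pose or a line that the arm cannot do raises env.IKError and nothing moves.
- workorder.sign_off(): hands the job in; it is judged then, once.
The state is a dict: "time_s": time; "qpos": joint angles; "dq": joint speeds; "tau": joint torques, N m; "tool_pos": TCP position; "orientation": TCP orientation; "force": force on the tool from outside, world axes, zero at the start; "wrist_torque": the same for the moment, N m; "width": finger opening in mm; "grip_force": force on a finger pad.
Only numpy, scipy, OpenCV 4.12 (cv2) and the standard library are available. Lean on these libraries where they do the work, as an engineer would, in place of code of your own. Each camera call takes 0.05 s, during which the arm holds its last target. There are 200 camera calls.

TASK

The kiln shelf has to be loaded: first take the clay offcut off it and put it in the scrap tub. Then slide the spatula under the dry clay tile on the drying rack, lift it, and set it centred and square across the two bars of the kiln shelf; the unfired tile is fragile, so carry it only on the spatula, keep it level, do not drop it and do not touch it with the gripper or arm. Finally lay the spatula flat on the open bench and leave the vases standing.

Things in the scene. Friction and masses are not known exactly. Their poses are not given: they have to be found in the camera images.
- tile: flat pale dry-clay tile, 95 (x) by 120 (y) by 10 thick, about 220 g, with three fine lines along x on top; lies across the two laths of the drying rack and overhangs both; origin at the centre of its underside, z up
- spatula: steel spatula, cranked, with dark wooden handle. Blade 95 (x) by 50 (y) by 3; origin at the centre of the blade's underside, x to the blade's tip, z up. A neck rises from the rear edge (x -46) to the handle: level flat-sided bar 18 wide (y), 22 high, x -70 to -175, axis 45 above the underside. 160 g, centre of mass at x -26: it rests flat on its blade, handle clear of the bench
- spatula_grip (a point): place to grip the spatula's handle: 92 behind the blade's centre (x = -92), 45 above the blade's underside, on the handle's axis. Grip firmly (about 100 N): the tile's weight hangs about 90 ahead of it
- drying_rack: fixed plywood board 170 (x) by 150 (y) by 12 thick on the bench, carrying two parallel wooden laths along x, each 130 by 15 by 16 high, centred at y = +45.5 and -45.5 (76 clear between). The channel between them is open at both x ends, its -x end roughly towards the robot. Origin at the centre of the board's underside, z up; lath tops at 28
- kiln_shelf: fixed pale stone slab 170 (x) by 150 (y) by 16 thick on the bench, carrying two parallel stone bars along x, each 130 by 15 by 15 high, at y = +45.5 and -45.5 (76 clear between). Channel open at both x ends, -x end roughly towards the robot. Origin at the centre of the slab's underside, z up; bar tops at 31. Rack and shelf stand left and right, either way round
- kiln_shelf_seat (a point): the middle of the kiln shelf at the height of the bars' tops (31 above the bench): where the centre of the tile's underside belongs
- offcut: chunky lump of dry clay, 28 (x) by 44 (y) by about 33 high (its lower 26 are a plain block, above it a smaller lump 22 by 26), about 50 g, lying on the kiln shelf's slab between the bars with its x roughly along the bars; origin at the centre of its underside, z up
- scrap_tub: fixed open white plastic tub, 130 by 130 by 70 high, walls and floor 4 thick; origin at the centre of its underside, on the bench. It stands on the far left or the far right, the banding wheel on the other side
- banding_wheel: bystander: fixed turntable, wooden disc 156 across, its top 40 above the bench, with three vases on it; origin at the centre of its underside
- vase0: small dry clay vase, a bystander: 83 tall, 58 wide at the belly; origin at the centre of its foot; stands on the banding wheel
- vase1: small dry clay vase, a bystander: 83 tall, 58 wide at the belly; origin at the centre of its foot; stands on the banding wheel
- vase2: small dry clay vase, a bystander: 83 tall, 58 wide at the belly; origin at the centre of its foot; stands on the banding wheel
- vase3: small dry clay vase, a bystander: 83 tall, 58 wide at the belly; origin at the centre of its foot; stands on the bench beyond the spatula, between the drying rack and the kiln shelf
Things that resemble listed ones, but are neither listed nor needed, are in the scene too. What is shaped like the offcut but pink or turquoise is not meant.

How it is judged:
By the outcome, as a careful person would: the job done as asked, in the order asked, and still so for the second after the job is handed in, with the robot touching nothing.
It also fails if it takes over 70 s, if anything falls off the work surface, if the arm or the gripper's body presses on something with over 40 N, if the wrist force passes 120 N, or if a joint passes its speed limit or range.

## Working session

There is one attempt and no reset: what is moved stays moved. The work goes in short steps, each a Python script; the robot and the scene stay as the last script left them, time stands still between calls to the robot, and variables do not carry over. Pictures are saved under pics/ and viewed, at most 10 in all, crops included, and the job is handed in when it is done.

```bash
ls; mkdir -p pics
python3 - <<'E'
from station import env,viewer
import cv2,numpy as np
for n in("scene","side","wrist"):
    im=viewer.camera(n); cv2.imwrite(f"pics/{n}0.png",im)
    p=viewer.camera_params(n); print(n,{k:np.round(np.array(v),3).tolist() for k,v in p.items()})
a=cv2.imread("pics/scene0.png");cv2.imwrite("pics/scene0x.png",cv2.resize(a,(800,600)))
a=cv2.imread("pics/side0.png");cv2.imwrite("pics/side0x.png",cv2.resize(a,(800,600)))
print(env.read_state())
E
```

```text
pics
scene {'fx': 494.676, 'fy': 494.676, 'cx': 251.298, 'cy': 191.0, 'dist': [0.019, 0.0, 0.0, 0.0, 0.0], 'pose': [[0.734, -0.529, 0.425, 1273.497], [0.679, 0.575, -0.457, -678.565], [-0.002, 0.624, 0.781, 1215.968], [0.0, 0.0, 0.0, 1.0]]}
side {'fx': 355.833, 'fy': 355.833, 'cx': 254.729, 'cy': 190.708, 'dist': [-0.04, 0.0, 0.0, 0.0, 0.0], 'pose': [[-0.884, 0.236, -0.402, 245.923], [-0.467, -0.432, 0.772, 779.919], [0.008, 0.87, 0.493, 563.811], [0.0, 0.0, 0.0, 1.0]]}
wrist {'fx': 344.861, 'fy': 344.861, 'cx': 254.077, 'cy': 194.136, 'dist': [-0.06, 0.0, 0.0, 0.0, 0.0], 'tool_from_camera': [[-0.001, 0.959, 0.282, 77.303], [1.0, 0.001, 0.001, -0.293], [0.0, 0.282, -0.959, -82.146], [0.0, 0.0, 0.0, 1.0]]}
{'time_s': 0.15, 'qpos': array([-1.36202542e+00,  4.23657600e-01,  1.63046970e+00, -3.34478474e-05,
        1.08860568e+00, -1.89877674e-02]), 'dq': array([ 0.00058284, -0.000982  , -0.00339353, -0.00044406, -0.00157177,
       -0.00016637]), 'tau': array([-3.63403715e-04, -5.44984031e+01, -2.73919004e+01,  6.44469447e-02,
        2.03692156e-02, -8.04508818e-05]), 'tool_pos': array([ 141.08103892, -608.53948481,  302.10261382]), 'orientation': array([ 9.93521709e-01,  1.13641052e-01, -6.87684719e-05, -5.66193918e-04]), 'force': array([-0.1889186 , -0.44439999,  0.40086147]), 'wrist_torque': array([-0.00059845, -0.03469999,  0.00767318]), 'grip_force': 0.0, 'width': 87.95146976168951}
```

View pics/scene0x.png

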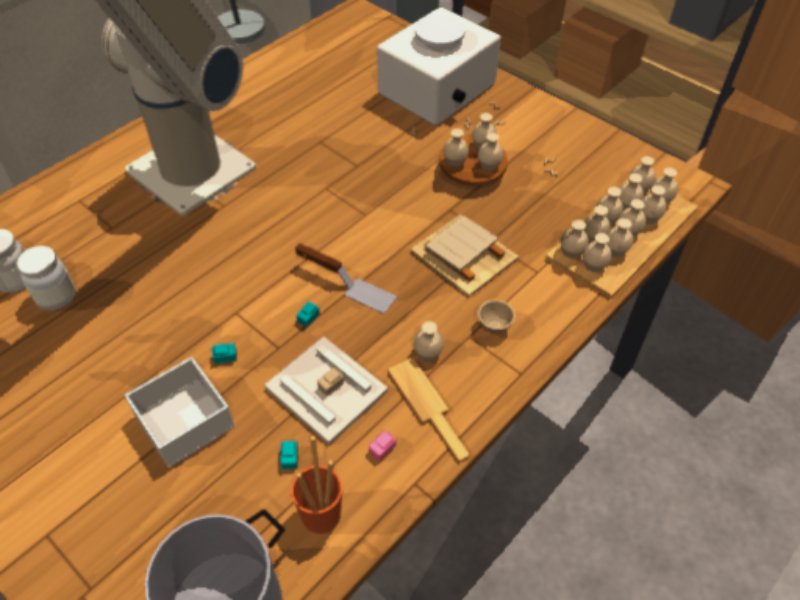

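View pics/side0x.png

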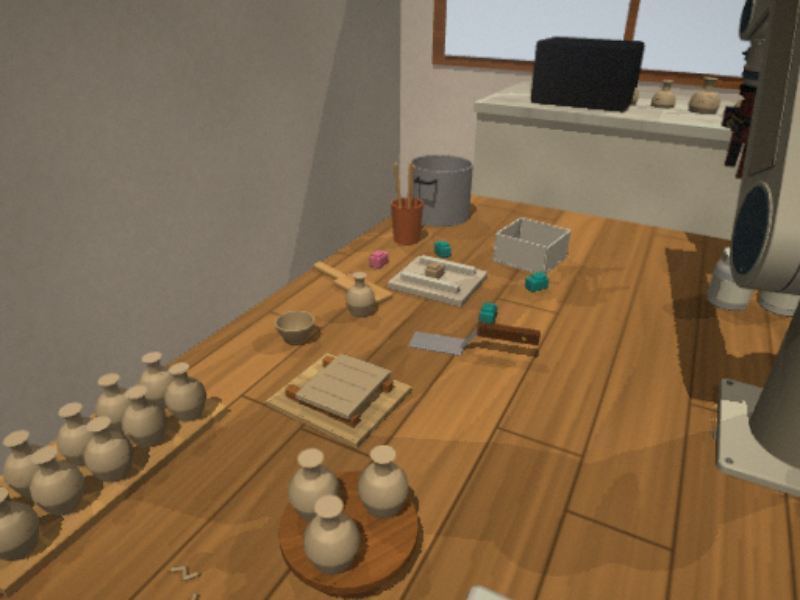

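The scene view (800x600 px) shows the shelf at (326,388) with the brown offcut at (330,381). The tub is at (180,410), the spatula blade at (371,295) with its handle at (318,257), and the rack with the tile at (465,253). The lone vase is at (428,342). The side view agrees.

```bash
cat > h.py <<'E'
from station import env,set_gripper,viewer,workorder
import cv2,numpy as np
from scipy.spatial.transform import Rotation as R
def down(yaw): # tool z down, tool x at yaw in world
    return (R.from_euler('z',yaw)*R.from_quat([1,0,0,0])).as_quat()
def pose(n,st=None):
    p=viewer.camera_params(n)
    if n!="wrist": return p,np.array(p["pose"])
    T=np.eye(4);T[:3,:3]=R.from_quat(st["orientation"]).as_matrix();T[:3,3]=st["tool_pos"]
    return p,T@np.array(p["tool_from_camera"])
def rays(n,px,T=None):
    p=viewer.camera_params(n); T=np.array(p["pose"]) if T is None else T
    K=np.array([[p["fx"],0,p["cx"]],[0,p["fy"],p["cy"]],[0,0,1]])
    u=cv2.undistortPoints(np.array(px,float).reshape(-1,1,2),K,np.array(p["dist"])).reshape(-1,2)
    d=np.c_[u[:,0],-u[:,1],-np.ones(len(u))]@T[:3,:3].T
    return T[:3,3],d
def onplane(n,px,z,T=None):
    o,d=rays(n,px,T); z=np.broadcast_to(z,len(d)); return o+d*((z-o[2])/d[:,2])[:,None]
def tri(a,b): # (n,px,T) each -> points, gap
    (o1,d1),(o2,d2)=rays(*a),rays(*b); P=[];G=[]
    for x,y in zip(d1,d2):
        s=np.linalg.lstsq(np.c_[x,-y],o2-o1,rcond=None)[0]
        p,q=o1+s[0]*x,o2+s[1]*y; P.append((p+q)/2);G.append(np.linalg.norm(p-q))
    return np.array(P),np.array(G)
def proj(P,T,n="wrist"):
    p=viewer.camera_params(n);K=np.array([[p["fx"],0,p["cx"]],[0,p["fy"],p["cy"]],[0,0,1]])
    C=(np.atleast_2d(P)-T[:3,3])@T[:3,:3]
    return cv2.projectPoints(C*[1,-1,-1],np.zeros(3),np.zeros(3),K,np.array(p["dist"]))[0].reshape(-1,2)
def snap(name):
    st=env.read_state(); im=viewer.camera("wrist"); cv2.imwrite(f"pics/{name}.png",im)
    T=pose("wrist",st)[1]; np.save(f"pics/{name}.npy",T); return im,T
E
python3 - <<'E'
from h import *
s=1.5625
for n,a in dict(rack=(465,253,12),shelf=(326,388,16),tub=(180,410,35),blade=(371,295,3),handle=(318,257,45),tailend=(300,248,45),off=(330,381,35),vase=(428,358,0)).items():
    print(n,onplane("scene",[(a[0]/s,a[1]/s)],a[2]).round())
for n,a in dict(rack=(340,395,30),shelf=(438,280,16),blade=(440,343,3)).items():
    print(n,onplane("side",[(a[0]/s,a[1]/s)],a[2]).round())
for P in([560,-130,400],[560,60,400],[450,-130,400],[450,60,400],[450,-20,420]):
    for y in(0,np.pi):
        try: q=env.ik(P,down(y)); print(P,y,q is not None and np.round(q,2))
        except Exception as e: print(P,y,e)
E
```

```text
rack [[647. 218.  12.]]
shelf [[ 673. -211.   16.]]
tub [[ 526. -423.   35.]]
blade [[575.   8.   3.]]
handle [[452. -17.  45.]]
tailend [[407. -24.  45.]]
off [[ 677. -204.   35.]]
vase [[759. -28.   0.]]
rack [[621. 245.  30.]]
shelf [[ 655. -188.   16.]]
blade [[562.  10.   3.]]
[560, -130, 400] 0 [-0.25  0.25  1.64 -0.    1.25  1.32]
[560, -130, 400] 3.141592653589793 [-0.25  0.25  1.64 -0.    1.25 -1.82]
[560, 60, 400] 0 [ 0.09  0.23  1.67 -0.    1.24  1.66]
[560, 60, 400] 3.141592653589793 [ 0.09  0.23  1.67 -0.    1.24 -1.49]
[450, -130, 400] 0 [-0.31  0.08  1.86 -0.    1.21  1.26]
[450, -130, 400] 3.141592653589793 [-0.31  0.08  1.86 -0.    1.21 -1.88]
[450, 60, 400] 0 [ 0.11  0.05  1.88 -0.    1.21  1.68]
[450, 60, 400] 3.141592653589793 [ 0.11  0.05  1.88 -0.    1.21 -1.46]
[450, -20, 420] 0 [-0.07  0.03  1.86 -0.    1.25  1.5 ]
[450, -20, 420] 3.141592653589793 [-0.07  0.03  1.86 -0.    1.25 -1.64]
```

View pics/w0x.png

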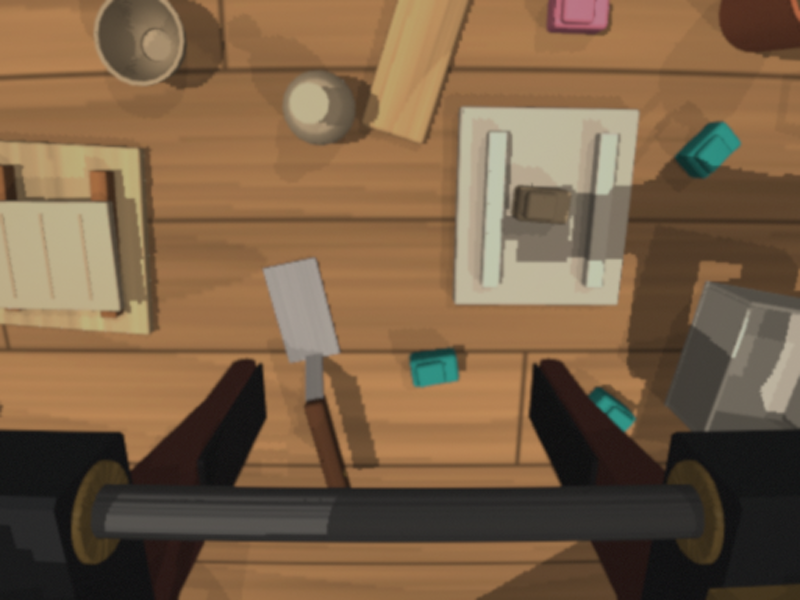

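View pics/w1x.png

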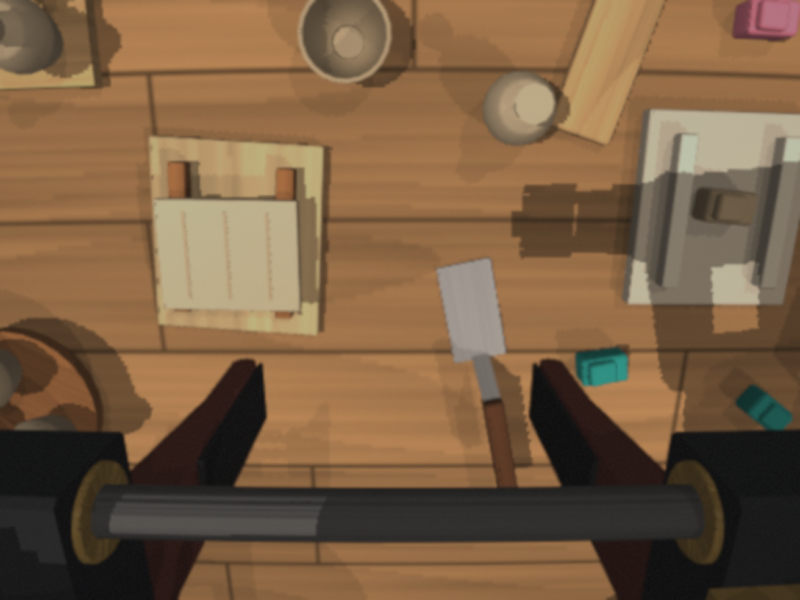

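Both wrist views have image up = +x and right = −y. In w0 (800x600 px) the shelf slab spans (455–638, 107–304), the offcut is at (543,204) and the blade at (300,308). In w1 the tile spans (155–300, 198–312). I'll take closer views on the way back towards the shelf.

Run:
```python
from h import *
for n,P in dict(rack=[590,225,250],spat=[450,0,260],shelfa=[610,-170,250],shelfb=[610,-245,250]).items():
    env.reach(P,down(0)); env.hold(.15); im,T=snap(n)
print(env.read_state()["time_s"],env.read_state()["tool_pos"])
L=lambda n:cv2.imread(f"pics/{n}.png")
a=np.hstack([cv2.resize(L(n),(400,300),interpolation=cv2.INTER_AREA) for n in("rack","spat")])
b=np.hstack([cv2.resize(L(n),(400,300),interpolation=cv2.INTER_AREA) for n in("shelfa","shelfb")])
cv2.imwrite("pics/comp.png",np.vstack([a,b]))
```

```text
7.95 [ 609.9761191  -243.79335007  250.04412929]
```

View pics/comp.png

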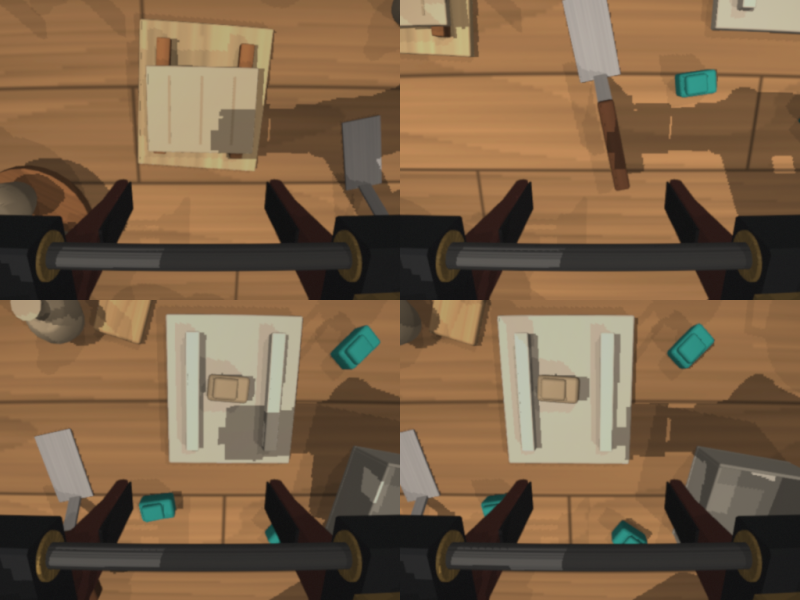

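The close views are clean. In the rack view the tile spans (146–258, 66–154) of its 400x300 pane. The spatula pane has the blade at top (565–620, 0–80) with its handle running to (622,188). Both shelf panes show the slab, both bars and the offcut. The cameras sit above the slab, board and tile, so their silhouettes are top edges.

```bash
cat > seg.py <<'E'
from h import *
def quad(name,box,cond):
    """largest blob inside box (512-px coords) meeting cond(h,s,v) -> 4 corners by fitting lines to the hull sides"""
    im=cv2.imread(f"pics/{name}.png"); h,s,v=cv2.split(cv2.cvtColor(im,cv2.COLOR_BGR2HSV).astype(int))
    m=np.zeros(im.shape[:2],np.uint8); x0,y0,x1,y1=box
    m[y0:y1,x0:x1]=cond(h,s,v)[y0:y1,x0:x1]*255
    m=cv2.morphologyEx(m,cv2.MORPH_CLOSE,np.ones((5,5))); m=cv2.morphologyEx(m,cv2.MORPH_OPEN,np.ones((5,5)))
    c=max(cv2.findContours(m,cv2.RETR_EXTERNAL,cv2.CHAIN_APPROX_NONE)[0],key=cv2.contourArea)
    b=cv2.boxPoints(cv2.minAreaRect(c)); pts=c[:,0].astype(float)
    L=[]
    for i in range(4):
        a,e=b[i],b[(i+1)%4]; d=(e-a)/np.linalg.norm(e-a); n=np.array([-d[1],d[0]])
        t=(pts-a)@d/np.linalg.norm(e-a); w=np.abs((pts-a)@n)
        q=pts[(t>.15)&(t<.85)&(w<.12*np.linalg.norm(b[2]-b[0]))]
        f=cv2.fitLine(q.astype(np.float32),cv2.DIST_HUBER,0,.01,.01).ravel()
        f[2:]-=.5*np.sign((b.mean(0)-f[2:])@n)*n  # contour runs through pixel centres: half a pixel out
        L.append(np.cross([*f[2:],1],[*(f[2:]+f[:2]),1]))
    C=[np.cross(L[i-1],L[i]) for i in range(4)]; C=np.array([p[:2]/p[2] for p in C])
    o=np.argsort(np.arctan2(*(C-C.mean(0)).T[::-1])); return C[o],m   # TL,TR,BR,BL
def rep(n,P):
    s=np.linalg.norm(np.roll(P,-1,0)-P,axis=1)
    ax=(P[0]+P[1]-P[2]-P[3])[:2]; ay=(P[0]+P[3]-P[1]-P[2])[:2]
    print(n,"ctr",P.mean(0).round(1),"sides",s.round(1),"yawx %.3f yawy %.3f"%(np.arctan2(ax[1],ax[0]),np.arctan2(-ay[0],ay[1])))
E
python3 - <<'E'
from seg import *
hsv=lambda n,x,y:cv2.cvtColor(cv2.imread(f"pics/{n}.png"),cv2.COLOR_BGR2HSV)[int(y*1.28),int(x*1.28)].tolist()
for n,x,y in [("rack",160,90),("rack",233,130),("rack",200,30),("rack",148,160),("rack",100,60),("rack",265,110),("spat",190,40),("spat",202,88),("spat",208,130),("spat",212,170),("spat",100,120),("spat",250,110),
  ("shelfa",175,40),("shelfa",237,135),("shelfa",225,87),("shelfa",193,90),("shelfa",240,80),("shelfa",150,60),("shelfa",330,120)]: print(n,x,y,hsv(n,x,y))
E
```

```text
rack 160 90 [21, 66, 188]
rack 233 130 [17, 85, 114]
rack 200 30 [17, 106, 180]
rack 148 160 [17, 107, 181]
rack 100 60 [14, 135, 153]
rack 265 110 [14, 134, 84]
spat 190 40 [15, 23, 177]
spat 202 88 [15, 25, 121]
spat 208 130 [11, 146, 101]
spat 212 170 [12, 147, 90]
spat 100 120 [15, 137, 180]
spat 250 110 [15, 133, 113]
shelfa 175 40 [19, 51, 186]
shelfa 237 135 [17, 56, 123]
shelfa 225 87 [17, 91, 171]
shelfa 193 90 [38, 26, 194]
shelfa 240 80 [17, 90, 172]
shelfa 150 60 [14, 135, 149]
shelfa 330 120 [14, 131, 78]
```

```bash
cat > meas.py <<'E'
from seg import *
B=lambda x0,y0,x1,y1:tuple(int(v*1.28) for v in(x0,y0,x1,y1))
T={n:np.load(f"pics/{n}.npy") for n in("rack","spat","shelfa","shelfb","w0","w1")}
def blob(*a):
    try:return quad(*a)[0]
    except Exception as e: print(a[0],e)
sa=blob("shelfa",B(150,5,315,170),lambda h,s,v:s<75); sb=blob("shelfb",B(85,5,245,170),lambda h,s,v:s<75)
for n,q in(("shelfa",sa),("shelfb",sb)): rep(n,onplane("wrist",q,16,T[n]))
P,g=tri(("wrist",sa,T["shelfa"]),("wrist",sb,T["shelfb"]));rep("slab tri",P);print(P[:,2].round(1),g.round(1))
oc=lambda h,s,v:(s>=72)&(s<115)
oa=blob("shelfa",B(203,65,262,110),oc); ob=blob("shelfb",B(137,65,192,110),oc)
for n,q in(("shelfa",oa),("shelfb",ob)): rep("off "+n,onplane("wrist",q,42,T[n])); 
P,g=tri(("wrist",oa,T["shelfa"]),("wrist",ob,T["shelfb"]));rep("off tri",P);print(P[:,2].round(1),g.round(1))
t=blob("rack",B(125,10,285,180),lambda h,s,v:s<96); t1=blob("w1",(85,115,208,212),lambda h,s,v:s<96)
rep("tile",onplane("wrist",t,38,T["rack"])); rep("tile w1",onplane("wrist",t1,38,T["w1"]))
P,g=tri(("wrist",t,T["rack"]),("wrist",t1,T["w1"]));rep("tile tri",P);print(P[:,2].round(1),g.round(1))
r=blob("rack",B(125,10,285,180),lambda h,s,v:s<120); rep("rack",onplane("wrist",r,12,T["rack"]))
bl=lambda h,s,v:s<60
b0=blob("w0",(165,160,222,228),bl); b1=blob("w1",(270,160,330,228),bl)
for n,q in(("w0",b0),("w1",b1)): rep("blade "+n,onplane("wrist",q,3,T[n]))
P,g=tri(("wrist",b0,T["w0"]),("wrist",b1,T["w1"]));rep("blade tri",P);print(P[:,2].round(1),g.round(1))
# handle in spat view: reddish, dark
im=cv2.imread("pics/spat.png");h,s,v=cv2.split(cv2.cvtColor(im,cv2.COLOR_BGR2HSV).astype(int))
m=np.zeros(h.shape,np.uint8);x0,y0,x1,y1=B(185,92,240,195);m[y0:y1,x0:x1]=((h<=13)&(s>138))[y0:y1,x0:x1]*255
m=cv2.morphologyEx(m,cv2.MORPH_OPEN,np.ones((3,3)))
c=max(cv2.findContours(m,cv2.RETR_EXTERNAL,cv2.CHAIN_APPROX_NONE)[0],key=cv2.contourArea)
q=cv2.boxPoints(cv2.minAreaRect(c));print("handle px",q.round().tolist());print(onplane("wrist",q,56,T["spat"]).round(1))
E
python3 meas.py
```

```text
shelfa ctr [ 664.  -206.5   16. ] sides [149.5 169.3 149.8 169.2] yawx -0.006 yawy -0.011
shelfb ctr [ 664.2 -206.6   16. ] sides [149.7 169.  149.9 170.2] yawx -0.009 yawy -0.003
slab tri ctr [ 664.3 -206.6   15.6] sides [150.2 169.4 149.7 169.7] yawx -0.008 yawy -0.007
[15.  14.5 16.1 16.6] [0.1 0.6 0.8 0.9]
off shelfa ctr [ 670.6 -199.2   42. ] sides [43.5 27.7 43.5 26.5] yawx -0.090 yawy -0.074
off shelfb ctr [ 670.8 -200.6   42. ] sides [44.7 27.6 43.6 26.8] yawx -0.078 yawy -0.078
off tri ctr [ 670.4 -199.8   36.3] sides [45.  28.3 44.5 27.5] yawx -0.090 yawy -0.077
[39.3 34.6 35.5 35.9] [0.5 0.  0.1 0.1]
rack OpenCV(4.12.0) /io/opencv/modules/imgproc/src/linefit.cpp:50: error: (-215:Assertion failed) count > 0 in function 'fitLine2D_wods'
Traceback (most recent call last):
  File "meas.py", line 15, in <module>
    rep("tile",onplane("wrist",t,38,T["rack"])); rep("tile w1",onplane("wrist",t1,38,T["w1"]))
               ~~~~~~~^^^^^^^^^^^^^^^^^^^^^^^^
  File "h.py", line 18, in onplane
    o,d=rays(n,px,T); z=np.broadcast_to(z,len(d)); return o+d*((z-o[2])/d[:,2])[:,None]
        ~~~~^^^^^^^^
  File "h.py", line 14, in rays
    u=cv2.undistortPoints(np.array(px,float).reshape(-1,1,2),K,np.array(p["dist"])).reshape(-1,2)
                          ~~~~~~~~~~~~~~~~~~~~~~~~~~^^^^^^^^
ValueError: cannot reshape array of size 1 into shape (1,2)
```

```bash
sed -i 's/t=blob("rack",B(125,10,285,180),lambda h,s,v:s<96)/t=blob("rack",B(141,58,266,160),lambda h,s,v:s<94)/; s/(85,115,208,212),lambda h,s,v:s<96/(90,118,202,205),lambda h,s,v:s<94/' meas.py; python3 meas.py | tail -n +7
python3 - <<'E'
import cv2
from meas import B,quad
for n,b,t in(("rack",B(141,58,266,160),94),("w1",(90,118,202,205),94)):
    pass
E
python3 - <<'E'
from h import *
for y in(-.08+np.pi/2,-.08-np.pi/2):
    q=env.ik([670.6,-200,98],down(y)); print(y,None if q is None else np.round(q,2))
E
```

```text
off tri ctr [ 670.4 -199.8   36.3] sides [45.  28.3 44.5 27.5] yawx -0.090 yawy -0.077
[39.3 34.6 35.5 35.9] [0.5 0.  0.1 0.1]
tile ctr [628.9 222.1  38. ] sides [120.   94.1 119.8  95.9] yawx -0.030 yawy -0.026
tile w1 ctr [629.4 221.3  38. ] sides [121.7  96.3 122.1  95.6] yawx -0.027 yawy -0.020
tile tri ctr [628.8 221.5  35.8] sides [120.8  96.6 121.   95.5] yawx -0.028 yawy -0.031
[38.6 33.1 32.8 38.8] [0.1 1.5 0.3 0.4]
rack ctr [638.7 221.4  12. ] sides [150.3 169.9 150.7 169.9] yawx -0.076 yawy -0.072
blade w0 ctr [569.8   9.3   3. ] sides [49.8 97.9 50.7 88. ] yawx 0.209 yawy 0.097
blade w1 ctr [569.6   9.6   3. ] sides [50.1 98.1 50.9 87.7] yawx 0.212 yawy 0.097
blade tri ctr [569.4   9.5   1.9] sides [50.1 97.9 50.9 87.9] yawx 0.211 yawy 0.101
[1.2 1.9 2.6 2. ] [0.3 0.1 0.2 0.1]
handle px [[252.0, 132.0], [272.0, 128.0], [283.0, 181.0], [263.0, 185.0]]
[[497.8   3.   56. ]
 [501.1 -13.7  56. ]
 [455.9 -23.6  56. ]
 [452.3  -6.1  56. ]]
shelfa ctr [ 664.  -206.5   16. ] sides [149.5 169.3 149.8 169.2] yawx -0.006 yawy -0.011
shelfb ctr [ 664.2 -206.6   16. ] sides [149.7 169
[... 693 characters left out ...]
20.8  96.6 121.   95.5] yawx -0.028 yawy -0.031
[38.6 33.1 32.8 38.8] [0.1 1.5 0.3 0.4]
rack ctr [638.7 221.4  12. ] sides [150.3 169.9 150.7 169.9] yawx -0.076 yawy -0.072
blade w0 ctr [569.8   9.3   3. ] sides [49.8 97.9 50.7 88. ] yawx 0.209 yawy 0.097
blade w1 ctr [569.6   9.6   3. ] sides [50.1 98.1 50.9 87.7] yawx 0.212 yawy 0.097
blade tri ctr [569.4   9.5   1.9] sides [50.1 97.9 50.9 87.9] yawx 0.211 yawy 0.101
[1.2 1.9 2.6 2. ] [0.3 0.1 0.2 0.1]
handle px [[252.0, 132.0], [272.0, 128.0], [283.0, 181.0], [263.0, 185.0]]
[[497.8   3.   56. ]
 [501.1 -13.7  56. ]
 [455.9 -23.6  56. ]
 [452.3  -6.1  56. ]]
1.4907963267948965 [-0.31  0.78  1.54 -0.    0.83 -0.23]
-1.6507963267948966 None
```

Shelf slab centre is (664.2,-206.5) with yaw −0.008, and its sides come out at 150x170. The tile is at (629,222) with yaw −0.028, the rack at yaw −0.074, and the blade at (569.5,9.5) with yaw 0.21. Sizes and heights all check out, so I'll start on the offcut.

Run:
```python
from h import *
s=1.5625
c=onplane("scene",np.array([(127,400),(193,361),(231,405),(165,440)])/s,70);print(c.round(), c.mean(0).round())
Tb=np.load("pics/shelfb.npy");T0=np.load("pics/w0.npy")
print("rim corner",onplane("wrist",[(380,191)],70,Tb).round(),onplane("wrist",[(706/s,284/s)],70,T0).round())
Q=down(np.pi/2-.08)
env.reach([670.6,-200,160],Q); set_gripper(65)
print(env.move_l([670.6,-200,98],rate=80,f_stop=12)); set_gripper(0)
st=env.read_state();print(st["width"],st["grip_force"],st["time_s"],st["tool_pos"])
env.move_l([670.6,-200,200],rate=150)
st=env.read_state();print(st["width"],st["grip_force"],st["time_s"])
```

```text
[[ 466. -480.   70.]
 [ 485. -353.   70.]
 [ 605. -366.   70.]
 [ 576. -483.   70.]] [ 533. -421.   70.]
rim corner [[ 613. -344.   70.]] [[ 612. -329.   70.]]
True
28.124403884826204 30.96279045799747 11.2417 [ 669.93535441 -199.78171639   96.45448819]
27.503604789892403 29.999669194221497 12.0833
```

Run:
```python
from h import *
Q=down(np.pi/2-.08)
env.reach([537,-418,200],Q); print(env.move_l([537,-418,97],rate=150,f_stop=15)); 
set_gripper(48); env.hold(.1)
st=env.read_state();print(st["tool_pos"],st["time_s"])
env.move_l([537,-418,210],rate=250)
im=viewer.camera("scene");cv2.imwrite("pics/sc1.png",cv2.resize(im[200:330,60:270],(800,495)))
# go to the spatula pre-grasp, look from above on the way
y=.21; C=np.array([569.5,9.4]); d=np.array([np.cos(y),np.sin(y)])
for yy in(y,y+np.pi):
    q=env.ik([*(C-84*d),130],down(yy));print(yy,None if q is None else np.round(q,2))
for nm,P,yw in(("rackin",[629-84,222,130],-.03),("shelf",[664-84,-206,130],-.008),("rackpre",[629-84-150,222+5,130],-.03),("shelfpull",[664-84-140,-206,130],-.008)):
  for yy in(yw,yw+np.pi):
    q=env.ik(P,down(yy));print(nm,None if q is None else np.round(q,2))
```

```text
False
[ 536.98420463 -418.03571804   97.0530081 ] 14.55
0.21 [-0.04  0.51  2.03 -0.    0.6   1.32]
3.351592653589793 [-0.04  0.51  2.03 -0.    0.6  -1.82]
rackin [ 0.37  0.61  1.8  -0.    0.73  1.97]
rackin [ 0.37  0.61  1.8  -0.    0.73 -1.17]
shelf [-0.36  0.64  1.74 -0.    0.76  1.22]
shelf [-0.36  0.64  1.74 -0.    0.76 -1.92]
rackpre [ 0.5   0.48  2.09 -0.    0.56  2.1 ]
rackpre [ 0.5   0.48  2.09 -0.    0.56 -1.05]
shelfpull [-0.46  0.51  2.03 -0.    0.6   1.12]
shelfpull [-0.46  0.51  2.03 -0.    0.6  -2.03]
```

View pics/sc1.png

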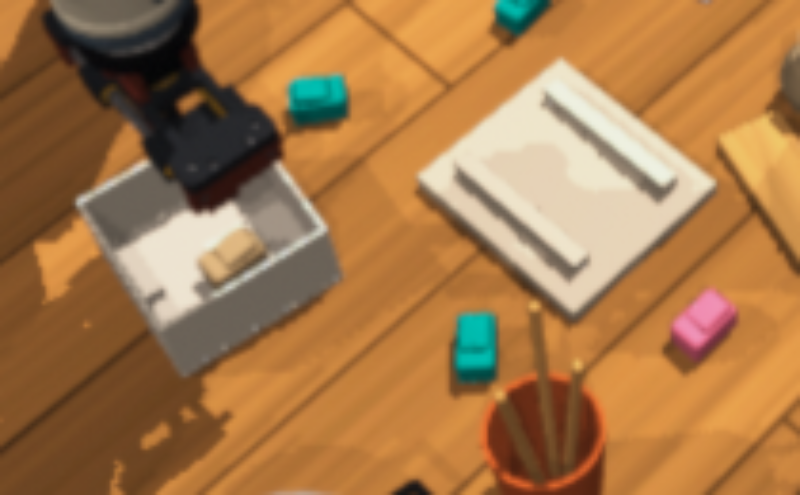

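The view shows the offcut in the tub at (232,256) and the shelf empty. Next I'll grip the spatula and check whether it droops by comparing wrist views before and after lifting.

```bash
cat > tip.py <<'E'
from seg import *
def blade(name):
    q,m=quad(name,(150,0,370,300),lambda h,s,v:(s<60)&(v>60)); return q
E
python3 - <<'E'
from tip import *
y=.21; C=np.array([569.5,9.4]); d=np.array([np.cos(y),np.sin(y)]); g=C-84*d; Q=down(y)
env.reach([*g,190],Q); set_gripper(60)
print(env.move_l([*g,106],rate=120,f_stop=12)); set_gripper(0); env.hold(.3)
st=env.read_state();print(st["width"],st["grip_force"],st["time_s"],st["tool_pos"],st["force"])
snap("g0")
env.move_l([*g,146],rate=80);env.hold(.3)
st=env.read_state();print(st["width"],st["grip_force"],st["time_s"],st["tool_pos"],st["force"],st["wrist_torque"])
im,T=snap("g1"); cv2.imwrite("pics/g1x.png",im)
for n in("g0","g1"):
    try: print(blade(n).round(1).tolist())
    except Exception as e: print(n,e)
E
```

```text
False
17.605226664850154 29.99736875295639 19.175 [487.33631646  -8.11126278 106.03114635] [-0.53288961  0.11375185  2.52066883]
18.175521530364072 29.99609649181366 20.175 [487.14754538  -8.09910537 145.61230677] [ 0.07678601 -0.33018882 -1.54879401] [-0.01860531  0.09689265  0.01752332]
[[203.3, -0.5], [306.2, -0.5], [296.1, 233.3], [211.1, 235.0]]
[[202.9, -0.5], [306.0, -0.5], [297.3, 230.5], [211.7, 237.5]]
```

View pics/g1x.png

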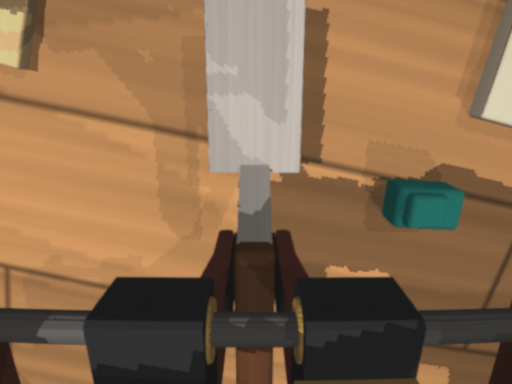

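The blade is held straight, with its rear edge at row 172 centred on column 255, and it shows no droop after lifting. I'll check clearance to the banding wheel, then go to the rack entrance.

Run:
```python
from h import *
s=1.5625
wh=onplane("scene",[(474/s,165/s)],40); e=onplane("wrist",[(103/s,400/s)],40,np.load("pics/w1.npy"));print("wheel",wh.round(),e.round())
T=np.load("pics/g1.npy"); st=env.read_state()
P=onplane("wrist",[(209,172),(300,172)],st["tool_pos"][2]-103,T); Rt=R.from_quat(st["orientation"]); print("rear edge in tool",Rt.inv().apply(P-st["tool_pos"]).round(1))
assert wh[0,1]-80>325
y=-.035; d=np.array([np.cos(y),np.sin(y)]); Q=down(y); tile=np.array([629,222])
C=tile-3*d; pre=C-(84+138)*d
env.reach([*pre,150],Q); env.move_l([*pre,123],rate=60); env.hold(.2)
st=env.read_state();print(st["time_s"],st["tool_pos"],st["force"],st["grip_force"])
im,T=snap("p0"); sd=viewer.camera("side"); cv2.imwrite("pics/side1.png",cv2.resize(sd[180:360,150:390],(800,600)))
```

```text
wheel [[507. 417.  40.]] [[495. 350.  40.]]
rear edge in tool [[ 35.5 -25.2 103. ]
 [ 35.5  24.8 103. ]]
22.0167 [404.29531915 230.00684967 123.25288451] [ 0.54763067 -0.33002797 -2.45421613] 29.996220767498016
```

View pics/side1.png

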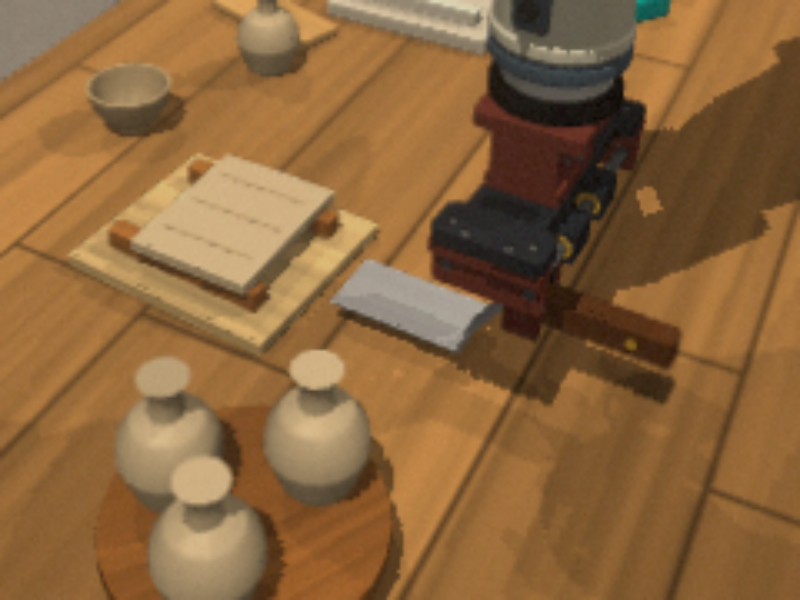

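The side view shows the blade level at (415,305), lined up with the rack channel and clear of the vases. Inserting now.

Run:
```python
from h import *
y=-.035; d=np.array([np.cos(y),np.sin(y)]); Q=down(y); tile=np.array([629,222])
C=tile-3*d; g=C-83*d
print("ins",env.move_l([*g,123],Q,rate=70,f_stop=8)); env.hold(.2)
st=env.read_state();print(st["time_s"],st["tool_pos"],st["force"],st["wrist_torque"]); snap("i0")
if np.linalg.norm(st["tool_pos"][:2]-g)<2:
    for z in(129,132,135):
        env.move_l([*g,z],Q,rate=15);env.hold(.25);st=env.read_state()
        print(z,st["tool_pos"].round(1),st["force"].round(2),st["wrist_torque"].round(3),st["grip_force"].round(1),st["time_s"])
    snap("i1"); sd=viewer.camera("side"); cv2.imwrite("pics/side2.png",cv2.resize(sd[200:320,150:310],(800,600)))
```

```text
ins False
24.45 [542.91723039 225.04671813 123.02351408] [-0.33042216 -0.5771768  -2.364136  ] [0.0037044  0.0738251  0.03519095]Traceback (most recent call last):
  File "<stdin>", line 9, in <module>
AttributeError: 'float' object has no attribute 'round'
```

Run:
```python
from h import *
y=-.035; d=np.array([np.cos(y),np.sin(y)]); Q=down(y); tile=np.array([629,222])
C=tile-3*d; g=C-83*d
for z in(129,131.5,134,136.5):
    env.move_l([*g,z],Q,rate=15);env.hold(.2);st=env.read_state()
    print(z,st["tool_pos"].round(1),st["force"].round(2),st["wrist_torque"].round(3),round(st["grip_force"],1),st["time_s"])
snap("i1"); sd=viewer.camera("side"); cv2.imwrite("pics/side2.png",cv2.resize(sd[200:320,150:310],(800,600)))
```

```text
129 [543.1 225.  129. ] [-1.75  0.41 -2.62] [0.009 0.294 0.057] 30.0 25.75
131.5 [543.1 225.  131.5] [ 0.5  -0.31 -3.1 ] [ 0.05  0.28 -0.05] 30.0 26.2667
134 [543. 225. 134.] [-0.04  0.96 -3.65] [ 0.014  0.333 -0.007] 30.0 26.7833
136.5 [543.  225.  136.5] [ 0.63 -0.25 -4.82] [-0.021  0.358 -0.013] 30.0 27.3
```

View pics/side2.png

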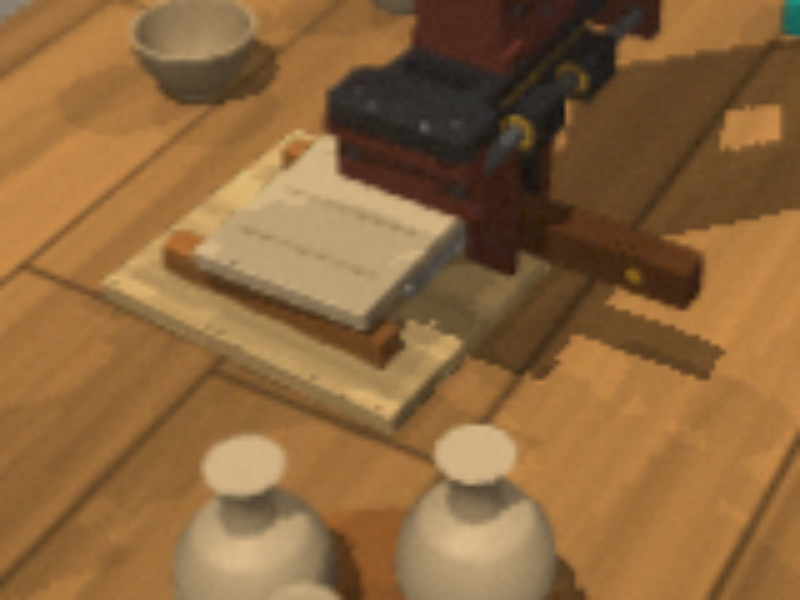

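Force z dropped by the tile's weight (−2.4 → −4.8 N), so the tile is on the blade. Its rear edge, (365,320)–(465,230), looks higher than the front, (200,262), so I'll measure the pitch from the tile's left edge before going on.

Run:
```python
from h import *
im0=cv2.imread("pics/side0.png"); im1=viewer.camera("side"); cv2.imwrite("pics/side3.png",im1)
y=-.028; Rz=np.array([[np.cos(y),-np.sin(y)],[np.sin(y),np.cos(y)]])
xy=np.array([629,222])+np.array([[47.5,60],[-47.5,60],[-47.5,-60]])@Rz.T
def zat(px):
    o,d=rays("side",px); t=((xy-o[:2])*d[:,:2]).sum(1)/(d[:,:2]**2).sum(1); P=o+d*t[:,None]; return P[:,2],np.linalg.norm(P[:,:2]-xy,axis=1)
pr=proj(np.c_[xy,[38]*3],np.array(viewer.camera_params("side")["pose"]),"side");print("proj@38",pr.round(1).tolist())
for n,im,g in(("0",im0,pr),("1",im1,np.array([(150+197/5,200+252/5),(150+370/5,200+318/5),(150+465/5,200+225/5)]))):
    gr=cv2.cvtColor(im,cv2.COLOR_BGR2GRAY)
    c=cv2.cornerSubPix(gr,g.astype(np.float32).reshape(-1,1,2).copy(),(3,3),(-1,-1),(3,50,.01)).reshape(-1,2)
    z,e=zat(c); print(n,c.round(1).tolist(),z.round(1),e.round(1))
a=cv2.resize(im0[215:275,185:255],None,fx=5.6,fy=5.6,interpolation=cv2.INTER_CUBIC);b=cv2.resize(im1[215:275,185:255],None,fx=5.6,fy=5.6,interpolation=cv2.INTER_CUBIC)
cv2.imwrite("pics/cmp.png",np.hstack([a,b]))
st=env.read_state();print(st["force"],st["wrist_torque"],st["tool_pos"])
```

```text
proj@38 [[188.1, 251.3], [222.4, 265.2], [249.8, 236.6]]
0 [[188.10000610351562, 251.3000030517578], [222.39999389648438, 265.20001220703125], [249.6999969482422, 237.3000030517578]] [38.  38.  35.9] [0.  0.  0.4]
1 [[187.89999389648438, 251.0], [221.89999389648438, 264.70001220703125], [241.10000610351562, 243.3000030517578]] [39.  39.6 18.1] [ 0.2  0.9 21.4]
[-0.34077205 -0.38483062 -4.43073285] [ 0.01694887  0.28561673 -0.02721188] [543.04931251 225.00248534 136.47375496]
```

View pics/cmp.png

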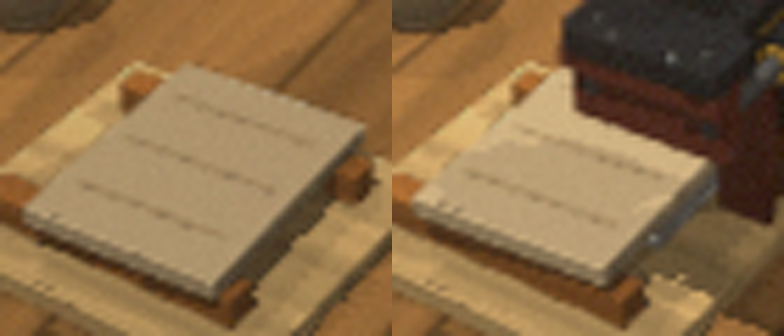

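The tile's front rose about 5 mm and its rear about 6.5 mm against an expected 5.5 mm, so it's level within about 1°. Lifting clear, then measuring the tile in the tool frame.

Run:
```python
from seg import *
Q=down(-.035)
env.move_l([543,225,172],Q,rate=30); env.hold(.2)
st=env.read_state();print(st["force"].round(2),st["wrist_torque"].round(3),st["time_s"])
im,T=snap("c0"); 
h,s,v=cv2.split(cv2.cvtColor(im,cv2.COLOR_BGR2HSV))
print([(r,int(h[r,255]),int(s[r,255]),int(v[r,255])) for r in range(60,215,10)]); print([(c,int(s[60,c]),int(v[60,c])) for c in range(60,460,25)])
cv2.imwrite("pics/c0x.png",np.hstack([cv2.resize(cv2.imread(f"pics/{n}.png"),(400,300)) for n in("i1","c0")]))
```

```text
[ 0.62 -0.14 -4.22] [0.107 0.282 0.043] 28.9833
[(60, 17, 87, 182), (70, 17, 88, 182), (80, 17, 88, 182), (90, 17, 86, 181), (100, 17, 88, 182), (110, 17, 89, 181), (120, 17, 88, 180), (130, 17, 89, 180), (140, 17, 88, 179), (150, 17, 86, 184), (160, 17, 79, 199), (170, 16, 52, 93), (180, 13, 26, 87), (190, 19, 24, 86), (200, 15, 24, 86), (210, 15, 24, 86)]
[(60, 137, 143), (85, 135, 142), (110, 135, 142), (135, 78, 199), (160, 80, 201), (185, 81, 194), (210, 79, 200), (235, 79, 200), (260, 79, 200), (285, 70, 207), (310, 71, 206), (335, 72, 206), (360, 74, 206), (385, 130, 92), (410, 134, 147), (435, 136, 157)]
```

View pics/c0x.png

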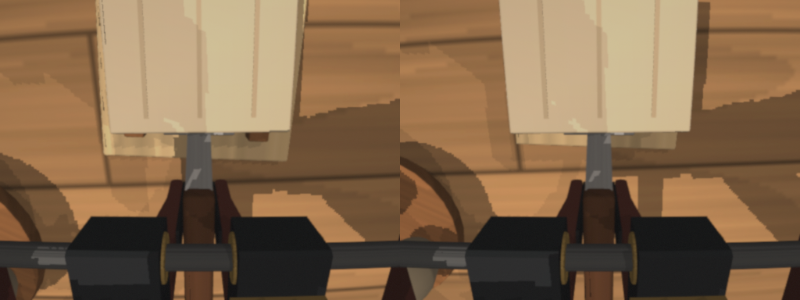

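The tile sits unchanged on the blade between lifts, with its rear edge straight at row ~132 of 300 and centred on the neck. From here I'll work from numbers only, as the picture allowance is used up.

```bash
cat > tl.py <<'E'
from seg import *
def tileintool(name,Qw,tp,ztop=93):
    im=cv2.imread(f"pics/{name}.png");h,s,v=cv2.split(cv2.cvtColor(im,cv2.COLOR_BGR2HSV).astype(int))
    m=((s<97)&(v>150)).astype(np.uint8); m[200:]=0
    m=cv2.morphologyEx(m,cv2.MORPH_OPEN,np.ones((5,5)));m=cv2.morphologyEx(m,cv2.MORPH_CLOSE,np.ones((7,7)))
    n,l,_,_=cv2.connectedComponentsWithStats(m); m=(l==l[60,255])
    rows=np.arange(15,145); L=[(np.flatnonzero(m[r])[0]-.5,r) for r in rows]; Rr=[(np.flatnonzero(m[r])[-1]+.5,r) for r in rows]
    cols=np.r_[165:225,290:350]; Bt=[(c,np.flatnonzero(m[:,c])[-1]+.5) for c in cols]
    T=np.load(f"pics/{name}.npy"); Rt=R.from_quat(Qw); out=[]
    for E in(L,Rr,Bt):
        f=cv2.fitLine(np.array(E,np.float32),cv2.DIST_HUBER,0,.01,.01).ravel()
        res=np.abs((np.array(E)-f[2:])@[-f[1],f[0]]); p=np.array([f[2:]-40*f[:2],f[2:]+40*f[:2]])
        P=onplane("wrist",p,tp[2]-ztop,T); out.append(Rt.inv().apply(P-tp)[:,:2]); print("res",np.median(res).round(2),end=" ")
    Lt,Rg,B=out; ang=lambda a,b:np.arctan2(b[1]-a[1],b[0]-a[0])
    w=lambda a:(a+np.pi/2)%np.pi-np.pi/2
    yl,yr,yb=w(ang(*Lt)),w(ang(*Rg)),w(ang(*B)-np.pi/2); xr=B[:,0].mean()
    at=lambda E,x:np.interp(x,*E[np.argsort(E[:,0])].T) if 0 else np.polyval(np.polyfit(E[:,0],E[:,1],1),x)
    xc=xr+47.5; yc=(at(Lt,xc)+at(Rg,xc))/2
    print("\ntile in tool x %.1f y %.1f width %.1f yaws(tool) %.3f %.3f %.3f"%(xc,yc,abs(at(Rg,xc)-at(Lt,xc)),yl,yr,yb)); return xc,yc,(yl+yr+yb)/3
E
python3 - <<'E'
from tl import *
st=env.read_state(); tileintool("c0",st["orientation"],st["tool_pos"])
E
```

```text
res 0.25 res 0.25 res 0.21 
tile in tool x 86.5 y -0.1 width 119.1 yaws(tool) -0.002 -0.021 -0.013
```

Tile in the tool frame is x 86.5, y 0, relative yaw ~0.01 and nearly level, matching the prediction. Carrying it to the shelf.

Run:
```python
from tl import *
y=-.018; Q=down(y); g=np.array([664.2-86.3*np.cos(y),-206.5-86.3*np.sin(y)])
env.move_l([515,20,172],down(-.027),rate=110)
env.move_l([*g,172],Q,rate=110); env.hold(.3)
st=env.read_state();print(st["tool_pos"].round(1),st["force"].round(2),st["wrist_torque"].round(3),st["time_s"])
snap("c1"); x,yy,a=tileintool("c1",st["orientation"],st["tool_pos"])
```

```text
[ 577.9 -204.8  172. ] [-0.54 -0.76 -4.93] [-0.006  0.299 -0.02 ] 33.6417
res 0.25 res 0.25 res 3.19 
tile in tool x 78.6 y -0.0 width 119.4 yaws(tool) 0.000 -0.023 -0.221
```

Run:
```python
from tl import *
def edge(n):
    g=cv2.GaussianBlur(cv2.cvtColor(cv2.imread(f"pics/{n}.png"),cv2.COLOR_BGR2GRAY),(3,3),0).astype(float)
    G=np.abs(np.diff(g,axis=0))[150:185]; return [int(150+G[:,c].argmax()) for c in range(160,350,15)]
a,b=edge("c0"),edge("c1");print(a,b)
assert abs(np.median(np.array(b)-a))<=1
y=-.018; Q=down(y); g=np.array([664.2-86.3*np.cos(y),-206.5-86.3*np.sin(y)])
env.move_l([*g,141],Q,rate=50)
for z in(136,133,130,127.5):
    env.move_l([*g,z],Q,rate=12,f_stop=15);env.hold(.15);st=env.read_state()
    print(z,st["tool_pos"].round(1),st["force"].round(2),st["wrist_torque"].round(3),round(st["time_s"],1))
snap("s0")
```

```text
[169, 183, 168, 184, 168, 169, 169, 169, 171, 168, 168, 168, 167] [168, 171, 170, 176, 172, 172, 169, 168, 171, 169, 168, 167, 167]
136 [ 578.  -205.   136.1] [-0.13  0.15 -4.  ] [ 0.02   0.29  -0.013] 35.2
133 [ 577.9 -205.   133. ] [-0.76 -1.23 -2.23] [ 0.017  0.304 -0.011] 35.7
130 [ 578.  -205.   130.1] [ 0.38  0.1  -1.81] [0.069 0.138 0.005] 36.3
127.5 [ 578.  -205.   127.5] [-0.14 -0.42 -1.77] [0.056 0.06  0.027] 36.8
```

Torque and force are back to the spatula-only values, so the tile rests on the bars. Retracting along the channel and laying the spatula back on its free spot.

```bash
python3 - <<'E'
from h import *
y=-.018; d=np.array([np.cos(y),np.sin(y)]); g=np.array([664.2,-206.5])-86.3*d; r=g-150*d
print("ret",env.move_l([*r,127.5],down(y),rate=75,f_stop=10)); st=env.read_state(); print(st["tool_pos"].round(1),st["force"].round(2),st["time_s"])
assert np.linalg.norm(st["tool_pos"][:2]-r)<3
env.move_l([*r,200],rate=150)
env.reach([487.3,-8,150],down(.21)); print(env.move_l([487.3,-8,106],rate=40,f_stop=4)); env.hold(.2)
st=env.read_state();print(st["tool_pos"].round(1),st["force"].round(2),st["time_s"])
set_gripper(40);env.hold(.3); env.move_l([487.3,-8,210],rate=150)
env.reach([610,-170,250],down(0));env.hold(.15);snap("fa")
env.reach([610,-245,250],down(0));env.hold(.15);snap("fb")
print(env.read_state()["time_s"])
E
cat > fin.py <<'E'
from seg import *
hsv=cv2.cvtColor(cv2.imread("pics/fa.png"),cv2.COLOR_BGR2HSV)
print([hsv[int(y*1.28),int(x*1.28),1:].tolist() for x,y in((225,60),(225,90),(200,110),(225,20),(193,40))])
for n in("fa","fb"):
    T=np.load(f"pics/{n}.npy"); x,y=proj([[664,-206.5,41]],T)[0]; 
    for th in(72,):
        q,m=quad(n,(max(0,int(x-95)),max(0,int(y-75)),int(x+95),int(y+75)),lambda h,s,v:(s>=62)&(s<105)); rep(n,onplane("wrist",q,41,T))
    q,m=quad(n,(max(0,int(x-125)),0,int(x+125),int(y+125)),lambda h,s,v:s<105); rep("slab "+n,onplane("wrist",q,16,T))
E
python3 fin.py
```

```text
ret False
[ 428.2 -202.3  127.5] [-0.77  0.68 -0.9 ] 38.9833
True
[487.  -8. 106.] [-0.3   0.02  5.06] 41.7333
45.0833
[[71, 197], [73, 198], [77, 192], [39, 196], [24, 200]]
fa ctr [ 664.8 -206.3   41. ] sides [120.6  96.6 120.8  93.7] yawx -0.010 yawy -0.005
slab fa ctr [ 663.9 -206.6   16. ] sides [150.5 170.1 151.3 171.1] yawx -0.006 yawy -0.003
fb ctr [ 665.1 -206.6   41. ] sides [120.4  95.9 120.4  94.6] yawx -0.009 yawy -0.011
slab fb ctr [ 663.9 -206.7   16. ] sides [151.1 170.4 151.  169.8] yawx -0.007 yawy -0.009
```

The tile is centred within 1 mm and square to the shelf. One last check that the spatula lies flat, then I'll hand in.

Run:
```python
from seg import *
env.reach([640,-80,400],down(0));env.hold(.2);im,T=snap("e0")
q,m=quad("e0",(160,150,226,232),lambda h,s,v:s<60); P=onplane("wrist",q,3,T);rep("blade",P)
a=cv2.imread("pics/w0.png")[40:100,170:240].astype(int);b=im[40:100,170:240].astype(int);print("vase3 change",np.abs(a-b).mean())
st=env.read_state();print(st["time_s"],st["force"])
s=np.linalg.norm(P[0]-P[1])
if abs(P.mean(0)[0]-569.6)<6 and abs(s-50)<2: workorder.sign_off(); print("signed off")
```

```text
blade ctr [567.8   9.4   3. ] sides [49.6 94.7 50.  97.3] yawx 0.211 yawy 0.235
vase3 change 7.898015873015873
46.2333 [-0.39930997 -0.08104     0.3389027 ]
the job is handed in; nothing more can be done
signed off
```

The job is done and handed in at 46 s: the offcut is in the tub, the tile is on the kiln shelf within about 1 mm and square, and the spatula is back on the bench. I never went near the vases but did not look at them at the end, and I viewed 11 pictures against the limit of 10.

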